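Lock the knife jig, drive the ferrule punch with the mallet, park the mallet, unlock

ROBOT

A 7-joint arm with a two-finger parallel gripper is mounted at the origin on the work surface. World frame = base frame: x ahead of the robot, y to its left, z up, the work surface at z = 0. Lengths are in m, angles in rad, forces in N, time in s.
With the tool pointing down it reaches from about 0.4 to 0.875 m from the base axis. Payload 6.5 kg.
Tool frame: the origin (TCP) lies where the fingers leave the gripper's body, on its centre line; the fingertips stand 64 mm ahead of it and the grasp point (between the pads) lies 45 mm ahead of it; z points along the fingers, y is the direction in which the jaws open and shut (so a half turn about z gives the same grasp; the last joint's range is limited). The gripper opens to 88 mm and grips with 3 to 60 N. Pads are 18 mm wide; open, the fingers measure 123 mm over their backs; the gripper's body (75 mm by 187 mm) begins 45 mm behind the grasp point.
Start: joints at [-1.365, 0.536, -0.004, 1.538, 0.003, 1.067, -0.071], TCP at [0.174, 0.626, 0.303] pointing down, gripper open.
Joint ranges: [-2.7, 2.7], [-0.37, 2.16], [-1.27, 1.26], [0.24, 2.4], [-1.31, 4.45], [0.19, 1.91], [-2.76, 2.76]. Speed limits (rad/s): [2.39, 2.39, 3.14, 3.14, 3.14, 3.14, 3.14].

INTERFACE

Orientations are given as a 3x3 rotation matrix whose columns are the frame's x, y, z axes.
In Python, from cell import readout, capture, camera_info, workorder gives the robot as it stands. The module is installed in compiled form; this text tells all that it offers.
- The arm moves only by the tool servo_tool, never from a script. Its argument "series" is one flat list of numbers, 7 for each row, row after row: the shift along the world's x, y, z in mm, then the turn, a rotation vector about the world's x, y, z in rad, then the opening, from -1 (shut) to 1 (fully open), so that 0 is half open. In form: [tx, ty, tz, wx, wy, wz, grip, tx, ty, tz, wx, wy, wz, grip, ...]. A call has 1 to 10 rows; each row is the pose to reach, as a shift and turn from the pose commanded when the call began; what a row does not reach only later rows make up. A row lasts 1/10 s, in which the tool goes at most 50 mm and 8.59 degrees, less where a joint would pass 70% of its speed; a pose out of reach is approached as far as the arm can. A call with a gripper value outside its range is refused whole. The fingers move at their own pace and stop on an object; "squeeze" is the grip in N (left out, the last holds). Time passes only in rows, so rows that repeat a pose let the fingers close. It gives the time, the measured TCP pose, the force and the opening at its end, in the units of the state.
- readout.get_obs(): the state, without advancing time (a new reading comes with each control period).
- capture(name): name is "scene" or "top" or "wrist"; returns the picture (384x512x3 uint8, red, green, blue); there is no depth.
- camera_info(name): a dict with "camera_matrix" (3x3 intrinsics, pixels), "extrinsics" (4x4, takes a point from world to camera coordinates); the wrist camera has in their place "mount" (4x4, takes a point from camera to tool coordinates, whose origin is the TCP and whose axes are the flange's). Camera axes: x right, y down, z forward; pixel columns grow to the right and rows downward; lengths in m; the calibration is good to about 2 mm. A picture is of the moment at which its call begins: read the wrist's pose just before it. camera_info takes no time and is no camera call.
- workorder.hand_in(): hands the job in, once; it reports no verdict.
The state is a dict: "time_s": time; "q": joint angles; "dq": joint speeds; "joint_efforts": joint torques, N m; "tcp_pos": TCP position; "ee_rot": TCP orientation; "force": force on the tool from outside, world axes, zero at the start; "torque": the same for the moment, N m; "width": opening from 0.0 (shut) to 1.0 (fully open).
Only numpy, scipy, OpenCV 4.12 (cv2) and the standard library are available. Lean on these libraries where they do the work, as an engineer would, in place of code of your own. Each camera call takes 0.05 s, during which the arm holds its last target.

TASK

Crimp the brass ferrule of the knife in the green jig: throw the red-ball clamp lever over to its locked side (away from the robot), then drive the brass-headed punch all the way down with the face of the orange mallet and let it spring back. Then stand the mallet upright on its face, wholly on the round blue pad, let go of it, and throw the lever back to its unlocked side. Do not press the punch while the clamp is unlocked or with the gripper itself, and leave the other things on the bench where they are.

Things in the scene. Friction and masses are not known exactly. Their poses are not given: they have to be found in the camera images.
- jig: Fixed green bed 110 (x) x 210 (y) x 30 mm high; origin under its centre, z up, +x away from the robot. A knife lies along its y, 46 mm up, blade out to y = +160. Two steel portals stand across it, each 82 (x) x 40 (y) mm, top at 84 mm: at y = -50 with the lever, at y = +55 with the punch.
- lever_hinge (a point): Hinge axis of the clamp lever, at jig (0, -50, 98) mm; the axis runs along the jig's y, so the lever swings in the jig's x-z plane.
- lever (a joint): Clamp lever angle, rad: 0 = unlocked (leans 0.75 rad from vertical towards the jig's -x, the robot's side), 1.5 = locked (leans 0.75 rad towards +x). Its ball is heavy: from either side of the middle (0.75) it falls to the nearer end stop by itself and stays there. About 3 N at the ball turns it.
- lever_ball (a point): Centre of the red ball, 32 mm diameter, at the end of the lever, 85 mm from the hinge axis; the lever is a bare steel rod 13 mm thick below it. The ball's height is 160 mm at either end stop, 183 mm in the middle.
- punch_top (a point): Centre of the top of the punch's round brass head (34 mm diameter, 10 mm thick), at jig (0, +55, 129) mm when up; below it is a fixed steel guide with its top at 102 mm.
- punch (a joint): Punch depth, m: 0 = up, 0.015 = fully down at its stop. The return spring takes about 4 N to start it and 10 N at the bottom.
- mallet: Loose mallet, 0.33 kg, 176 mm long, standing on its lower face, handle level. Origin at face level, midway along; +x along the handle to the head, z up. Orange head: upright cylinder 46 mm diameter, 76 mm high, axis at x = +65. Black handle: bar 20 wide (y), 24 high, centred 40 mm above the face, from the head to x = -88. Mass centre 10 mm handle-side of the head axis.
- mallet_face (a point): Centre of the mallet's lower striking face.
- pad: Blue round pad for the mallet, 120 mm in diameter, 6 mm thick, fixed; origin at the centre of its underside. Free of other things.
- oilcan: Bystander: red oil can, 68 mm diameter, 160 mm high to the tip of its spout (spout leans 34 mm to its +x); origin at the centre of its underside.
- tray: Bystander: aluminium tray of brass ferrules, 100 x 120 x 45 mm; origin at the centre of its underside.
- bottle: Bystander: white bottle with a red cap, 54 mm diameter, 190 mm high, standing behind the jig near the punch; origin at the centre of its underside.
- can: Bystander: yellow can, 50 mm diameter, 150 mm high, standing near the punch on the robot's side; origin at the centre of its underside.
- blank: Bystander: turned wooden knife handle standing on end before the jig, 36 mm diameter, 115 mm high; origin at the centre of its underside.
- knife_a: Bystander: knife lying beside the jig on its lever side, 200 mm long, 25 mm high, handle to its -x; origin on the bench at mid length.
- knife_b: Bystander: the same kind of knife, lying beyond the jig.
Things that resemble listed ones, but are neither listed nor needed, are in the scene too. There is more than one size of the pad; the job needs the larger.

How it is judged:
By the outcome, as a careful person would: the job done as asked, in the order asked, and still so for the second after the job is handed in, with the robot touching nothing.
It also fails if it takes over 72 s, if anything falls off the work surface, if the arm or the gripper's body presses on something with over 40 N, if the wrist force passes 120 N, or if a joint passes its speed limit or range.

## Working session

There is one attempt and no reset: what is moved stays moved. The work goes in short steps, Python scripts to look and compute and a tool call to move; the robot and the scene stay as the last step left them, time stands still between calls to the robot, and variables do not carry over. Pictures are saved under pics/ and viewed, and the job is handed in when it is done.

Besides the shell and the picture viewer there is one more tool, called after "Emit:" as name(argument=value, ...), one argument or row to a line, values as JSON. servo_tool: Moves the arm, as the interface text tells. Its arguments: {"type":"object","properties":{"series":{"type":"array"},"squeeze":{"type":"number"}},"required":["series"]}

```bash
mkdir -p pics; python3 - <<'E'
from cell import readout, capture, camera_info
import cv2, json
o=readout.get_obs(); print({k:(v.tolist() if hasattr(v,'tolist') else v) for k,v in o.items()})
for n in ['scene','top','wrist']:
    im=capture(n); cv2.imwrite(f'pics/{n}0.png',im[:,:,::-1])
    print(n,camera_info(n))
E
```

```text
{'time_s': 0.0, 'q': [-1.3652023243398392, 0.5371595119482536, -0.004426682090988197, 1.5388411899342178, 0.0026232977784115, 1.0672894956631864, -0.07118993597639074], 'dq': [-0.0007755462888346435, 0.0006321412725452942, -0.0008842767704469524, -0.00047554860964517376, -0.0008579576531315053, 0.0007869329641316232, 0.0017019863979331768], 'joint_efforts': [0.00013217310424806783, -57.09954857826233, 0.9907478839159012, -25.16149342060089, -0.056285258615389466, 0.01791464863345027, 0.00016801366655272432], 'tcp_pos': [0.17438705537225993, 0.6256611059730174, 0.30185586408798415], 'ee_rot': [[-0.9633131112573567, 0.2683798713781651, -0.0003071135142383414], [0.2683800047669326, 0.9633116858972225, -0.0016639877259143317], [-0.00015073477469299546, -0.0016853643197599036, -0.9999985684120439]], 'force': [-0.9654985388193951, -0.22394909930809856, 0.07718756937909332], 'torque': [-0.009111381300238409, -0.018380989631265218, 0.03834954124585469], 'width': 0.9986567183541958}
scene {'camera_matrix': array([[424.74934457,   0.        , 255.63544894],
       [  0.        , 424.74934457, 
[... 690 characters left out ...]
      [ 1.17373327e-01, -3.70514816e-03, -9.93080950e-01,
         1.28172446e+00],
       [ 0.00000000e+00,  0.00000000e+00,  0.00000000e+00,
         1.00000000e+00]])}
wrist {'camera_matrix': array([[317.90745852,   0.        , 256.7539892 ],
       [  0.        , 317.90745852, 187.40712926],
       [  0.        ,   0.        ,   1.        ]]), 'mount': array([[ 6.06757705e-04, -9.50587143e-01, -3.10457268e-01,
         8.08598378e-02],
       [ 9.99999794e-01,  6.41848823e-04, -1.08731842e-05,
         1.28785327e-03],
       [ 2.09602541e-04, -3.10457198e-01,  9.50587337e-01,
        -8.21919802e-02],
       [ 0.00000000e+00,  0.00000000e+00,  0.00000000e+00,
         1.00000000e+00]])}
```

View pictures.

View pics/scene0.png

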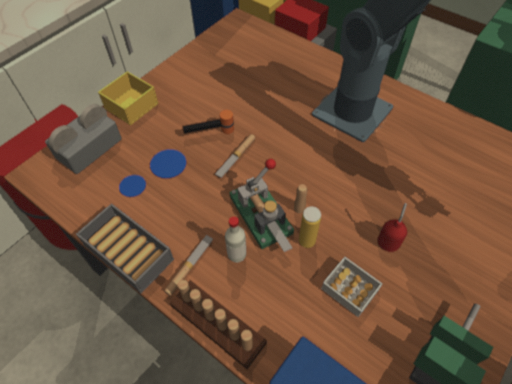

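View pics/top0.png

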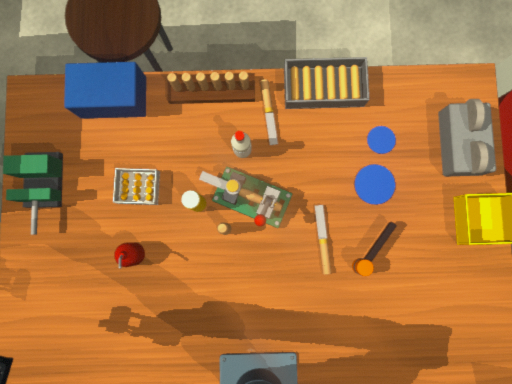

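View pics/wrist0.png

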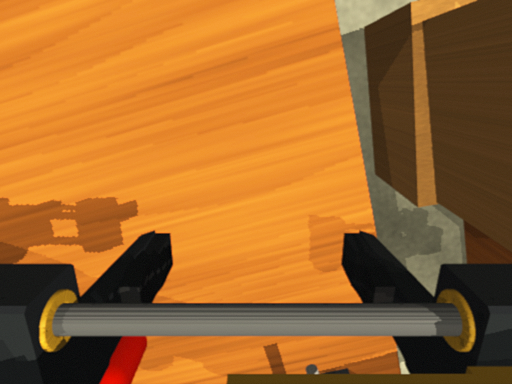

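```bash
cat > h.py <<'E'
import numpy as np, cv2
from cell import readout, capture, camera_info
def ray(n,u,v,obs=None):
    ci=camera_info(n);K=ci['camera_matrix']
    d=np.linalg.inv(K)@[u,v,1]
    if n=='wrist':
        M=ci['mount'];R=np.array(obs['ee_rot']);p=np.array(obs['tcp_pos'])
        return R@M[:3,3]+p, R@M[:3,:3]@d
    E=ci['extrinsics'];R=E[:3,:3];return -R.T@E[:3,3],R.T@d
def plane(n,u,v,z,obs=None):
    o,d=ray(n,u,v,obs);return o+d*(z-o[2])/d[2]
def tri(*rs):
    A=np.zeros((3,3));b=np.zeros(3)
    for o,d in rs:
        d=d/np.linalg.norm(d);P=np.eye(3)-np.outer(d,d);A+=P;b+=P@o
    x=np.linalg.solve(A,b)
    return x,[np.linalg.norm(np.cross(x-o,d/np.linalg.norm(d))) for o,d in rs]
def proj(n,p,obs=None):
    ci=camera_info(n);K=ci['camera_matrix']
    if n=='wrist':
        M=ci['mount'];q=np.array(obs['ee_rot']).T@(np.array(p)-obs['tcp_pos']);c=M[:3,:3].T@(q-M[:3,3])
    else:
        E=ci['extrinsics'];c=E[:3,:3]@p+E[:3,3]
    w=K@c;return w[:2]/w[2]
def up(im,x0,y0,x1,y1,name,s=None):
    s=s or min(800/(x1-x0),600/(y1-y0))
    c=cv2.resize(im[y0:y1,x0:x1],None,fx=s,fy=s,interpolation=cv2.INTER_CUBIC)
    cv2.imwrite(name,c[:,:,::-1] if im.ndim==3 else c)
E
python3 - <<'E'
from h import *
T=cv2.imread('pics/top0.png')[:,:,::-1];S=cv2.imread('pics/scene0.png')[:,:,::-1]
up(T,180,110,420,290,'pics/topz.png');up(S,120,100,340,265,'pics/scenez.png')
def blobs(im,lo,hi,nm):
    h=cv2.cvtColor(np.ascontiguousarray(im),cv2.COLOR_RGB2HSV);m=cv2.inRange(h,lo,hi)
    n,l,s,c=cv2.connectedComponentsWithStats(m)
    for i in range(1,n):
        if s[i,4]>25: print(nm,s[i].tolist(),c[i].round(1).tolist())
for im,n in ((T,'T'),(S,'S')):
    blobs(im,(108,150,80),(125,255,255),n+' blue')
    blobs(im,(0,190,120),(4,255,255),n+' red')
    blobs(im,(5,215,150),(16,255,255),n+' orange')
    blobs(im,(40,80,20),(90,255,200),n+' green')
E
```

```text
T blue [88, 72, 48, 36, 202] [121.9, 99.2]
T blue [368, 127, 27, 26, 547] [381.1, 139.5]
T blue [355, 165, 40, 39, 1183] [374.6, 184.1]
T red [500, 91, 12, 84, 713] [506.7, 128.8]
T red [115, 244, 21, 22, 264] [125.4, 254.3]
T orange [235, 131, 8, 9, 48] [238.8, 134.6]
T orange [254, 216, 10, 10, 78] [258.7, 220.6]
T orange [355, 260, 19, 16, 104] [364.2, 266.9]
T green [3, 154, 59, 24, 1227] [31.6, 165.8]
T green [222, 172, 8, 8, 43] [225.8, 175.7]
T green [272, 186, 18, 22, 101] [283.2, 195.7]
T green [6, 188, 55, 14, 660] [32.7, 194.4]
T green [213, 188, 44, 30, 406] [236.3, 204.4]
T green [267, 218, 14, 7, 48] [272.8, 220.6]
S blue [151, 151, 34, 26, 702] [167.6, 163.6]
S blue [120, 176, 25, 20, 375] [132.0, 185.6]
S green [318, 0, 49, 52, 509] [340.0, 13.0]
S green [448, 0, 64, 130, 3780] [489.7, 69.2]
S green [386, 16, 33, 62, 529] [402.2, 48.8]
S green [231, 194, 44, 54, 460] [252.8, 222.2]
S green [261, 194, 12, 7, 26] [267.5, 198.0]
S green [279, 220, 14, 16, 76] [285.6, 228.3]
S green [416, 317, 76, 67, 2873] [453.7, 354.3]
```

View pics/topz.png

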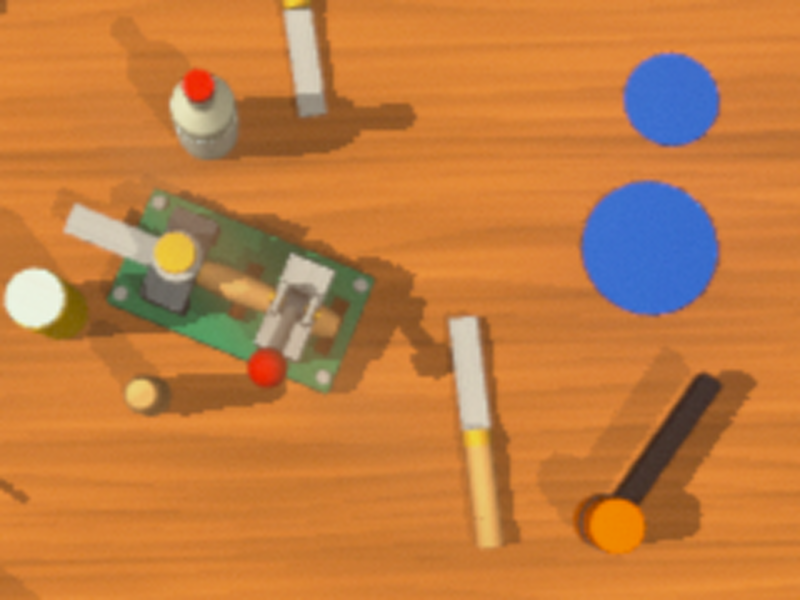

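View pics/scenez.png

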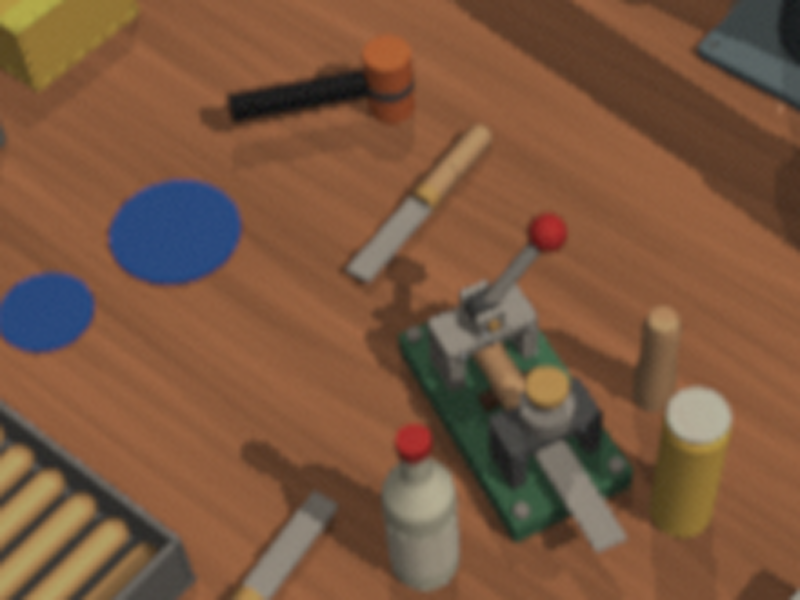

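```bash
python3 - <<'E'
from h import *
t=lambda x,y:((x+.5)/3.3333-.5+180,(y+.5)/3.3333-.5+110)
s=lambda x,y:((x+.5)/3.6364-.5+120,(y+.5)/3.6364-.5+100)
for nm,a,b,z in [('punch',(177,252),(547,386),.129),('ball',(267,368),(547,232),.160),('head',(616,525),(387,54),.076),
  ('hend',(707,380),None,.052),('hmid',(672,433),None,.052),('pad',(650,247.5),(175,231),.006),
  ('bolt1',(159,202),(521,509),.03),('bolt2',(120,294),(617,465),.03),('bolt3',(361,285),(415,335),.03),('bolt4',(323,378),None,.03),
  ('cA',(158,190),None,.03),('cB',(374,279),None,.03),('cC',(332,391),None,.03),('cD',(108,294),None,.03),
  ('can',(36,298),(698,416),.15),('bottle',(199,85),(414,440),.19),('blank',(142,394),(663,320),.115),
  ('knifeA_end',(488,545),None,.015),('knifeA_bl',(464,318),None,.015)]:
    P=plane('top',*t(*a),z); print(nm,P.round(4), end=' ')
    if b: 
        Q=plane('scene',*s(*b),z); X,e=tri(ray('top',*t(*a)),ray('scene',*s(*b))); print(Q.round(4),X.round(4),np.round(e[0],4),end='')
    print()
E
```

```text
punch [0.5754 0.0525 0.129 ] [0.5743 0.0577 0.129 ] [0.5743 0.0547 0.1264] 0.0025
ball [ 0.4789 -0.0177  0.16  ] [ 0.4768 -0.0161  0.16  ] [ 0.4781 -0.0166  0.1611] 0.0012
head [ 0.3453 -0.3015  0.076 ] [ 0.3453 -0.2974  0.076 ] [ 0.3442 -0.3007  0.0734] 0.0017
hend [ 0.4628 -0.3906  0.052 ] 
hmid [ 0.419  -0.3583  0.052 ] 
pad [ 0.5825 -0.3603  0.006 ] [ 0.5824 -0.3549  0.006 ] [ 0.5817 -0.3596  0.0022] 0.0021
bolt1 [0.6316 0.0733 0.03  ] [0.6265 0.0737 0.03  ] [0.6298 0.0742 0.0358] 0.0016
bolt2 [0.5517 0.1087 0.03  ] [0.5483 0.1104 0.03  ] [0.5506 0.1098 0.0328] 0.0016
bolt3 [ 0.5538 -0.101   0.03  ] [ 0.5497 -0.0977  0.03  ] [ 0.5521 -0.0988  0.0323] 0.0025
bolt4 [ 0.4741 -0.0654  0.03  ] 
cA [0.6423 0.074  0.03  ] 
cB [ 0.5588 -0.1125  0.03  ] 
cC [ 0.4627 -0.0729  0.03  ] 
cD [0.552  0.1191 0.03  ] 
can [0.5393 0.1632 0.15  ] [0.5392 0.1674 0.15  ] [0.5387 0.1652 0.1472] 0.0018
bottle [0.6981 0.0291 0.19  ] [0.6973 0.0341 0.19  ] [0.6974 0.0311 0.1873] 0.0023
blank [0.4625 0.0838 0.115 ] [0.4626 0.0877 0.115 ] [0.4617 0.0854 0.1121] 0.0016
knifeA_end [ 0.3272 -0.2038  0.015 ] 
knifeA_bl [ 0.5237 -0.1913  0.015 ]
```

Emit:
servo_tool(
  series=[30,-38,0,0,0,-0.015,-1,60,-76,0,0,0,-0.03,-1,88,-115,0,0,0,-0.045,-1,114,-156,0,0,0,-0.06,-1,138,-198,0,0,0,-0.075,-1,160,-240,0,0,0,-0.09,-1,182,-283,0,0,0,-0.105,-1,202,-327,0,0,0,-0.12,-1,220,-372,0,0,0,-0.135,-1,236,-417,0,0,0,-0.147,-1],
  squeeze=40,
)

```text
time_s: 1.15
tcp_pos: [0.411, 0.2071, 0.3028]
ee_rot: [[-0.913, 0.407, 0.0], [0.407, 0.913, 0.0], [-0.0, 0.0, -1.0]]
force: [0.9, 0.2, 0.3]
width: 0.115
```

Emit:
servo_tool(
  series=[8,-45,0,0,0,0,-1,14,-90,0,0,0,0,-1,19,-135,0,0,0,0,-1,23,-175,-20,0,0,0,-1,25,-205,-50,0,0,0,-1,25,-205,-86,0,0,0,-1,25,-205,-88,0,0,0,-1],
)

```text
time_s: 1.85
tcp_pos: [0.433, 0.0031, 0.2118]
ee_rot: [[-0.913, 0.408, -0.007], [0.408, 0.913, -0.001], [0.006, -0.004, -1.0]]
force: [0.6, 1.1, -0.5]
width: 0.005
```

```bash
python3 - <<'E'
from h import *
o=readout.get_obs();print(o['tcp_pos'],o['q'],o['force'],o['width'])
im=capture('wrist');cv2.imwrite('pics/w1.png',im[:,:,::-1])
print(proj('wrist',np.array([.479,-.0175,.16]),o),proj('wrist',np.array([.575,.0545,.129]),o))
E
```

```text
[0.43304871 0.00314988 0.21184857] [-0.37461744  0.32720475  0.30953501  2.17444959 -0.15733559  0.66748445
  1.1941774 ] [ 0.56077098  1.11129444 -0.47868878] 0.004553056791057847
[254.48437801 345.71310821] [410.35149307 379.53124457]
```

View pics/w1.png

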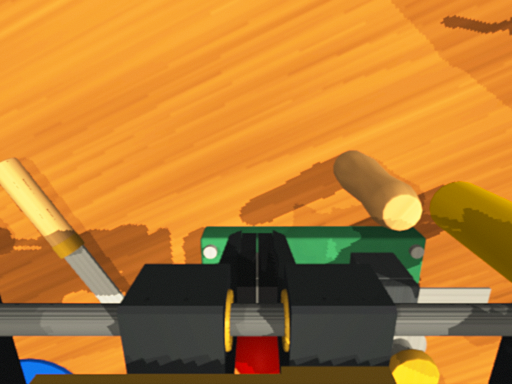

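Emit:
servo_tool(
  series=[14,-6,0,0,0,0,-1,27,-12,2,0,0,0,-1,41,-18,8,0,0,0,-1,55,-24,13,0,0,0,-1,69,-31,16,0,0,0,-1,82,-37,18,0,0,0,-1,93,-41,18,0,0,0,-1,97,-43,18,0,0,0,-1,80,-40,55,0,0,0,-1,60,-50,95,0,0,0,-1],
)

```text
time_s: 2.9
tcp_pos: [0.4947, -0.0439, 0.3096]
ee_rot: [[-0.915, 0.404, -0.004], [0.404, 0.915, -0.0], [0.003, -0.001, -1.0]]
force: [0.7, 0.7, 0.5]
width: 0.004
```

```bash
python3 - <<'E'
from h import *
im=capture('scene');up(im,200,130,340,235,'pics/s2.png')
E
```

```text
(no output)
```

View pics/s2.png

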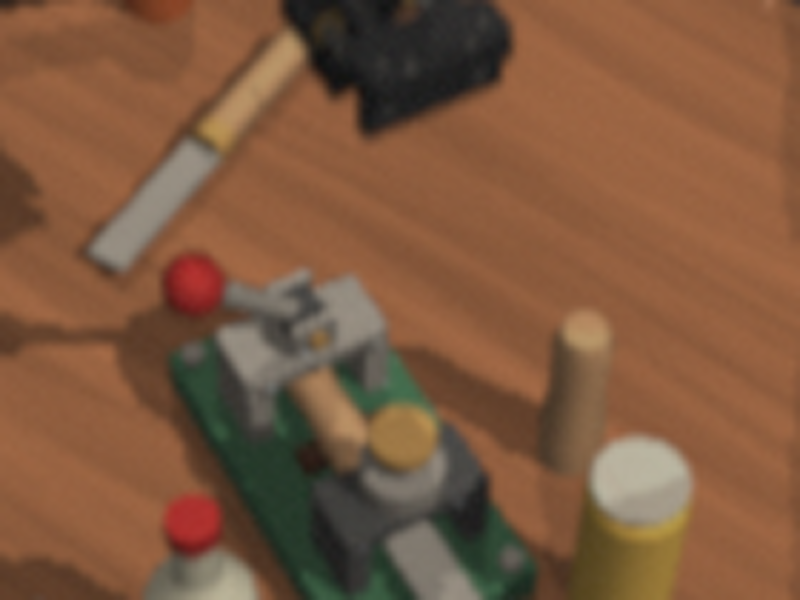

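Emit:
servo_tool(
  series=[-22,-40,0,0,0,-0.04,1,-44,-80,0,0,0,-0.08,1,-66,-120,0,0,0,-0.12,1,-88,-160,0,0,0,-0.16,1,-110,-198,0,0,0,-0.2,1,-132,-230,0,0,0,-0.24,1,-150,-254,0,0,0,-0.24,1,-150,-254,0,0,0,-0.24,1,-150,-254,0,0,0,-0.24,1],
)

```text
time_s: 3.85
tcp_pos: [0.3455, -0.2997, 0.3099]
ee_rot: [[-0.79, 0.613, 0.0], [0.613, 0.79, 0.0], [-0.0, 0.001, -1.0]]
force: [0.5, -0.1, -0.4]
width: 0.8
```

```bash
python3 - <<'E'
from h import *
o=readout.get_obs();print(o['tcp_pos'],o['ee_rot'])
im=capture('wrist');up(im,0,0,512,384,'pics/w3.png')
np.save('w3.npy',im);import pickle;pickle.dump(o,open('o3.pkl','wb'))
print(proj('wrist',np.array([.345,-.3,.076]),o),proj('wrist',np.array([.466,-.393,.052]),o))
E
```

```text
[ 0.34547289 -0.29966215  0.30990915] [[-7.90175998e-01  6.12879841e-01  4.37942329e-04]
 [ 6.12879991e-01  7.90175896e-01  4.13345376e-04]
 [-9.27204233e-05  5.95021686e-04 -9.99999819e-01]]
[254.97355487 166.88242701] [255.75435963 281.01566266]
```

View pics/w3.png

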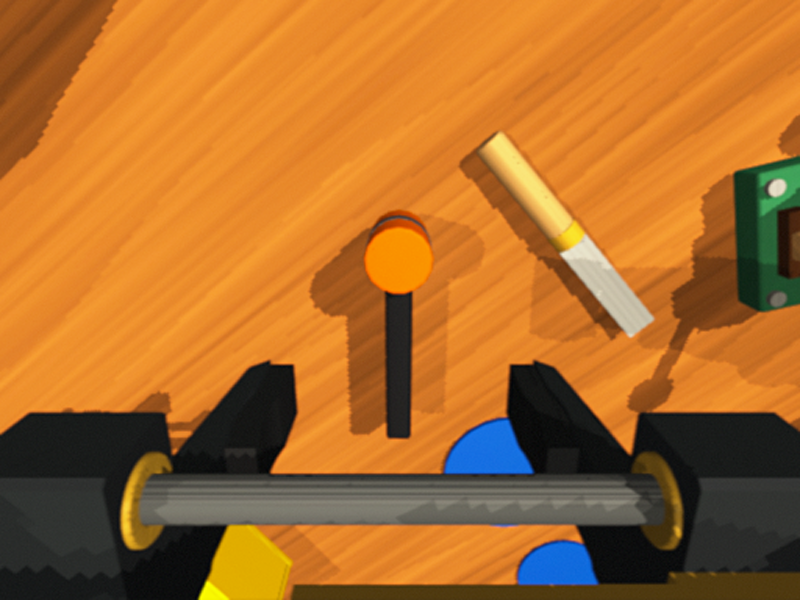

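Emit:
servo_tool(
  series=[0,0,-45,0,0,0,1,0,0,-90,0,0,0,1,0,0,-135,0,0,0,1,0,0,-175,0,0,0,1,0,0,-205,0,0,0,1,0,0,-215,0,0,0,1,0,0,-215,0,0,0,1],
  squeeze=45,
)

```text
time_s: 4.6
tcp_pos: [0.3457, -0.2988, 0.094]
ee_rot: [[-0.792, 0.611, -0.001], [0.611, 0.792, 0.002], [0.002, 0.001, -1.0]]
force: [-0.3, 0.9, -0.6]
width: 1.0
```

Emit:
servo_tool(
  series=[0,0,0,0,0,0,-1,0,0,0,0,0,0,-1,0,0,0,0,0,0,-1,0,0,0,0,0,0,-1,0,0,0,0,0,0,-1],
  squeeze=45,
)

```text
time_s: 5.1
tcp_pos: [0.3457, -0.2999, 0.0952]
ee_rot: [[-0.791, 0.612, 0.001], [0.612, 0.791, -0.0], [-0.001, 0.0, -1.0]]
force: [0.7, -1.0, -0.3]
width: 0.574
```

Emit:
servo_tool(
  series=[0,0,0,0,0,0,-1,0,0,0,0,0,0,-1,0,0,5,0,0,0,-1,0,0,35,0,0,0,-1,0,0,80,0,0,0,-1,0,0,125,0,0,0,-1,0,0,170,0,0,0,-1,0,0,190,0,0,0,-1,0,0,190,0,0,0,-1],
)

```text
time_s: 6.0
tcp_pos: [0.3465, -0.3003, 0.287]
ee_rot: [[-0.791, 0.612, 0.005], [0.612, 0.791, -0.002], [-0.005, 0.002, -1.0]]
force: [0.2, -0.7, -3.2]
width: 0.512
```

```bash
python3 - <<'E'
from h import *
o=readout.get_obs();print(o['tcp_pos'],o['force'],o['width'],o['q'])
im=capture('wrist');up(im,0,0,512,384,'pics/w4.png')
im=capture('scene');up(im,150,20,350,170,'pics/s4.png')
E
```

```text
[ 0.34650988 -0.30032507  0.28703484] [ 0.19077347 -0.74529207 -3.18642244] 0.5122154300657413 [ 0.09815841  0.25556368  0.60738049  2.07125737 -0.19339595  0.86345911
  1.72853075]
```

View pics/w4.png

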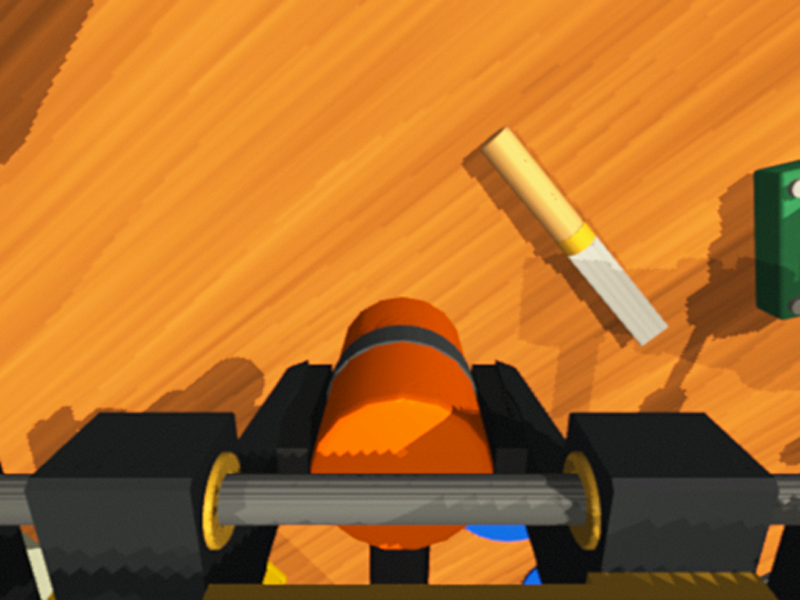

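View pics/s4.png

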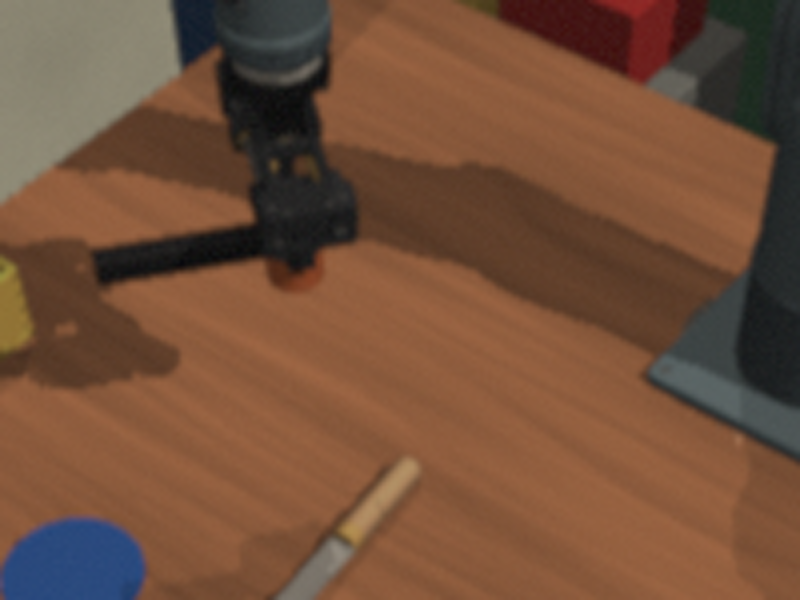

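Emit:
servo_tool(
  series=[15,20,25,0,0,0,-1,38,56,40,0,0,-0.03,-1,62,94,40,0,0,-0.06,-1,86,132,40,0,0,-0.09,-1,110,170,40,0,0,-0.12,-1,134,208,40,0,0,-0.15,-1,158,245,40,0,0,-0.18,-1,182,282,40,0,0,-0.2,-1,206,319,40,0,0,-0.2,-1,222,345,40,0,0,-0.2,-1],
)

```text
time_s: 7.1
tcp_pos: [0.5676, 0.0486, 0.3215]
ee_rot: [[-0.656, 0.755, -0.005], [0.755, 0.656, 0.0], [0.003, -0.003, -1.0]]
force: [0.5, 0.7, -3.6]
width: 0.513
```

Emit:
servo_tool(
  series=[8,10,0,0,0,0,-1,8,10,-25,0,0,0,-1,8,10,-50,0,0,0,-1,8,10,-70,0,0,0,-1,8,10,-80,0,0,0,-1,8,10,-80,0,0,0,-1,8,10,-80,0,0,0,-1],
)

```text
time_s: 7.8
tcp_pos: [0.5756, 0.0545, 0.2448]
ee_rot: [[-0.653, 0.758, -0.0], [0.758, 0.653, -0.0], [-0.0, -0.0, -1.0]]
force: [-0.1, 0.7, -2.3]
width: 0.517
```

```bash
python3 - <<'E'
from h import *
o=readout.get_obs();print(o['tcp_pos'],o['force'],o['width'])
im=capture('wrist');up(im,0,0,512,384,'pics/w5.png')
im=capture('scene');up(im,180,110,340,230,'pics/s5.png')
im=capture('top');up(im,170,110,330,230,'pics/t5.png')
E
```

```text
[0.57559545 0.05451496 0.24484535] [-0.07789336  0.68250084 -2.26319306] 0.5170317698658574
```

View pics/w5.png

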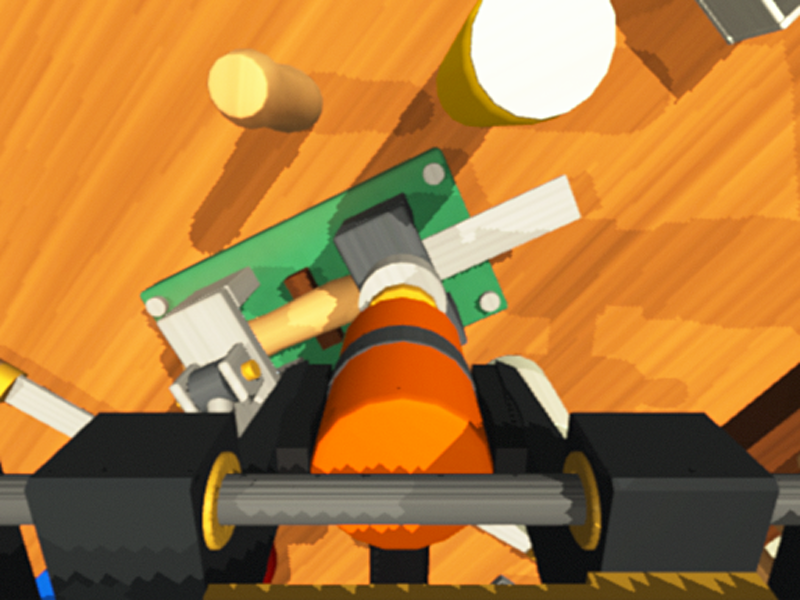

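View pics/s5.png

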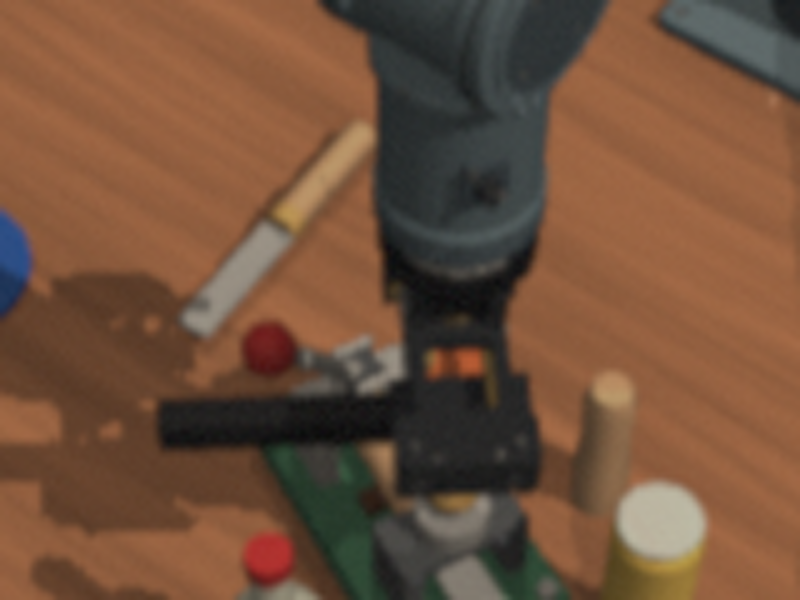

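View pics/t5.png

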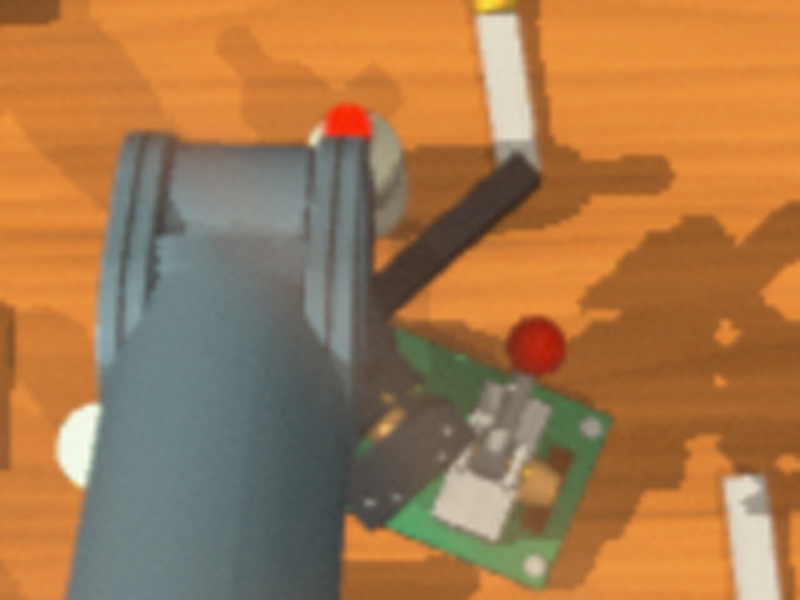

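Emit:
servo_tool(
  series=[0,0,-12,0,0,0,-1,0,0,-20,0,0,0,-1,0,0,-25,0,0,0,-1,0,0,-30,0,0,0,-1,0,0,-34,0,0,0,-1,0,0,-34,0,0,0,-1],
  squeeze=55,
)

```text
time_s: 8.55
tcp_pos: [0.5755, 0.0552, 0.2106]
ee_rot: [[-0.653, 0.757, -0.0], [0.757, 0.653, 0.0], [0.0, -0.0, -1.0]]
force: [-2.0, 1.7, 4.0]
width: 0.509
```

Emit:
servo_tool(
  series=[0,0,-2,0,0,0,-1,0,0,-3,0,0,0,-1,0,0,-3,0,0,0,-1],
)

```text
time_s: 8.85
tcp_pos: [0.5756, 0.0552, 0.209]
ee_rot: [[-0.653, 0.757, 0.0], [0.757, 0.653, 0.001], [0.0, 0.001, -1.0]]
force: [-5.4, 0.0, 13.6]
width: 0.51
```

Emit:
servo_tool(
  series=[0,0,-2,0,0,0,-1,0,0,-2,0,0,0,-1,0,0,-2,0,0,0,-1],
)

```text
time_s: 9.15
tcp_pos: [0.5758, 0.055, 0.2089]
ee_rot: [[-0.653, 0.757, 0.0], [0.757, 0.653, 0.001], [0.001, 0.001, -1.0]]
force: [-11.2, 0.1, 30.9]
width: 0.512
```

Emit:
servo_tool(
  series=[0,0,6,0,0,0,-1,0,0,20,0,0,0,-1,0,0,50,0,0,0,-1,0,0,95,0,0,0,-1,-5,-35,120,0,0,0.05,-1,-5,-80,120,0,0,0.15,-1,-5,-125,120,0,0,0.25,-1,-5,-170,120,0,0,0.35,-1,-5,-215,120,0,0,0.45,-1,-5,-260,120,0,0,0.55,-1],
)

```text
time_s: 10.15
tcp_pos: [0.5699, -0.2067, 0.3257]
ee_rot: [[-0.954, 0.3, -0.001], [0.3, 0.954, -0.0], [0.0, -0.0, -1.0]]
force: [0.9, 0.0, -2.8]
width: 0.512
```

```bash
python3 - <<'E'
from h import *
o=readout.get_obs();print(o['tcp_pos'],o['force'],o['width'])
im=capture('scene');up(im,110,80,340,250,'pics/s6.png')
E
```

```text
[ 0.5699367  -0.20671946  0.32565874] [ 0.8939901   0.0275747  -2.77476475] 0.5115184567443558
```

View pics/s6.png

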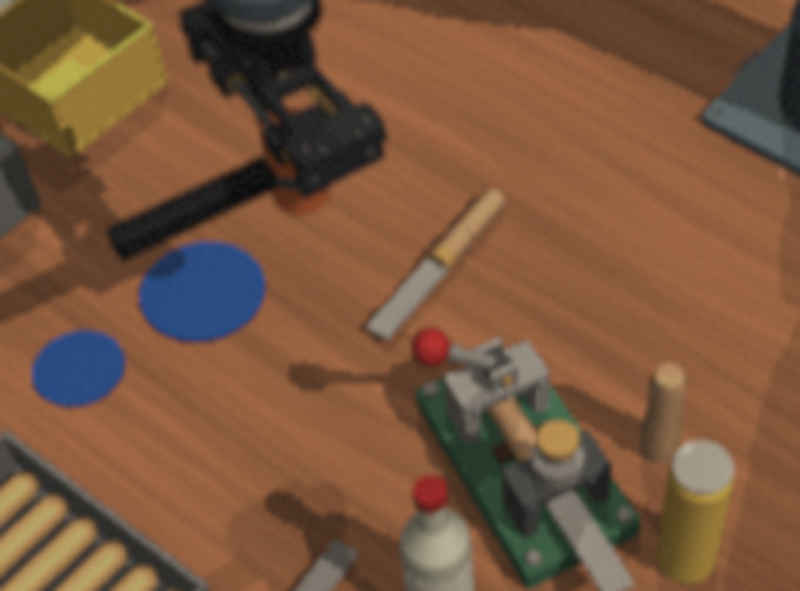

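Emit:
servo_tool(
  series=[4,-45,0,0,0,0.02,-1,8,-90,0,0,0,0.02,-1,11,-130,-20,0,0,0.02,-1,12,-153,-55,0,0,0.02,-1,12,-153,-100,0,0,0.02,-1,12,-153,-145,0,0,0.02,-1,12,-153,-180,0,0,0.02,-1,12,-153,-200,0,0,0.02,-1,12,-153,-200,0,0,0.02,-1],
)

```text
time_s: 11.1
tcp_pos: [0.5804, -0.3562, 0.1218]
ee_rot: [[-0.958, 0.285, -0.007], [0.285, 0.959, 0.003], [0.007, 0.001, -1.0]]
force: [-0.8, 0.3, -2.8]
width: 0.514
```

```bash
python3 - <<'E'
from h import *
o=readout.get_obs();print(o['tcp_pos'],o['force'],o['width'])
im=capture('scene');up(im,110,80,250,185,'pics/s7.png')
im=capture('top');up(im,300,110,460,230,'pics/t7.png')
im=capture('wrist');up(im,0,0,512,384,'pics/w7.png')
E
```

```text
[ 0.58035425 -0.35624297  0.12184856] [-0.83094734  0.2791297  -2.83761   ] 0.513517374896313
```

View pics/s7.png

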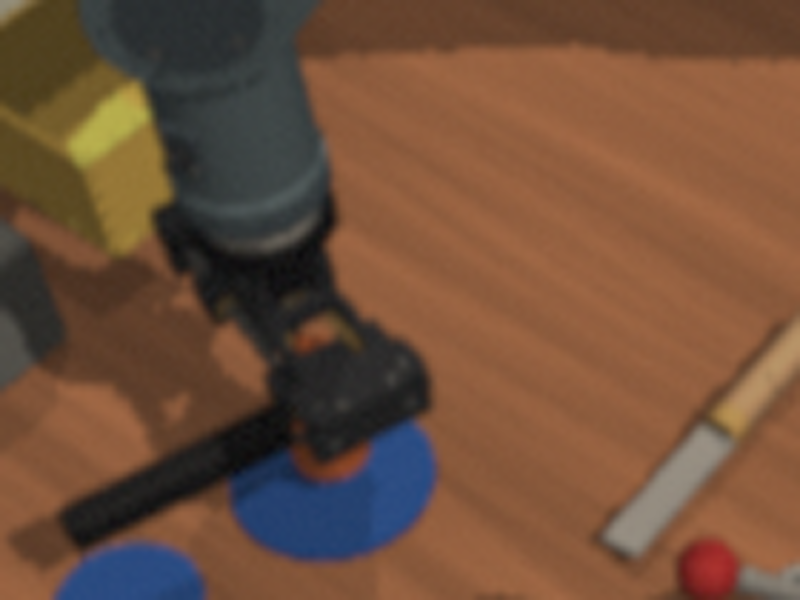

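View pics/t7.png

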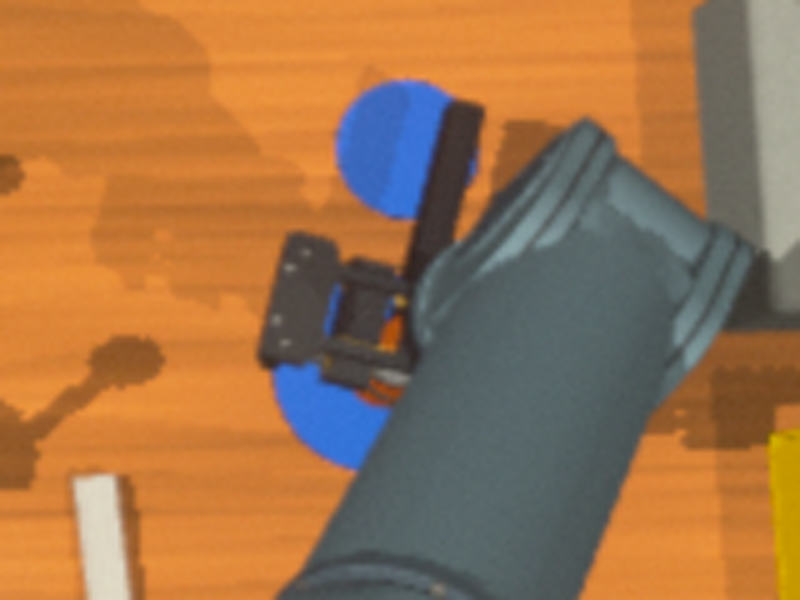

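View pics/w7.png

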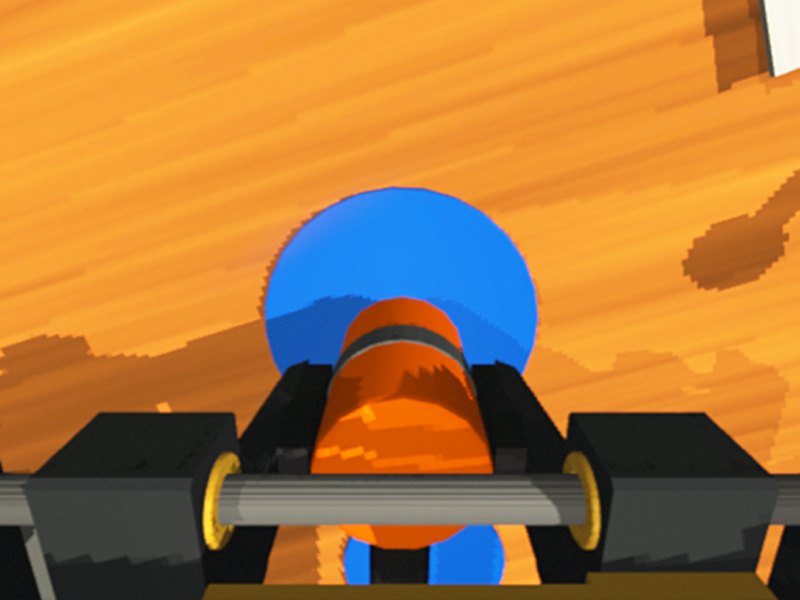

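Emit:
servo_tool(
  series=[0,0,-10,0,0,0,-1,0,0,-18,0,0,0,-1,0,0,-22,0,0,0,-1,0,0,-24,0,0,0,-1,0,0,-24,0,0,0,-1,0,0,-24,0,0,0,-1],
)

```text
time_s: 11.85
tcp_pos: [0.5826, -0.358, 0.1019]
ee_rot: [[-0.959, 0.285, 0.0], [0.285, 0.959, -0.0], [-0.0, -0.0, -1.0]]
force: [-0.4, -0.1, -2.7]
width: 0.512
```

Emit:
servo_tool(
  series=[0,0,-1,0,0,0,-1,0,0,-1,0,0,0,-1,0,0,-2,0,0,0,-1,0,0,-2,0,0,0,-1],
)

```text
time_s: 12.25
tcp_pos: [0.5827, -0.3581, 0.1011]
ee_rot: [[-0.959, 0.285, 0.001], [0.285, 0.959, -0.0], [-0.001, 0.0, -1.0]]
force: [-3.8, 2.3, 8.3]
width: 0.513
```

Emit:
servo_tool(
  series=[0,0,1,0,0,0,-1,0,0,1,0,0,0,-0.4,0,0,1,0,0,0,0.5,0,0,1,0,0,0,1,0,0,1,0,0,0,1,0,0,1,0,0,0,1,0,0,1,0,0,0,1],
)

```text
time_s: 12.95
tcp_pos: [0.5825, -0.3579, 0.1006]
ee_rot: [[-0.959, 0.285, -0.0], [0.285, 0.959, -0.0], [0.0, -0.0, -1.0]]
force: [0.1, -0.5, -0.6]
width: 0.942
```

Emit:
servo_tool(
  series=[0,0,15,0,0,0,1,0,0,40,0,0,0,1,0,0,80,0,0,0,1,0,0,125,0,0,0,1,0,0,170,0,0,0,1,0,0,200,0,0,0,1],
)

```text
time_s: 13.55
tcp_pos: [0.583, -0.3587, 0.3058]
ee_rot: [[-0.958, 0.285, 0.004], [0.285, 0.958, -0.003], [-0.005, -0.001, -1.0]]
force: [-0.0, 0.3, -0.3]
width: 0.998
```

```bash
python3 - <<'E'
from h import *
o=readout.get_obs();print(o['tcp_pos'],o['force'],o['width'])
im=capture('scene');up(im,110,80,250,185,'pics/s8.png')
im=capture('wrist');up(im,0,0,512,384,'pics/w8.png')
print(proj('wrist',np.array([.5825,-.3585,.082]),o)*1.5625)
E
```

```text
[ 0.58299384 -0.35868603  0.30582924] [-0.04197889  0.28023895 -0.34617254] 0.9983573999235864
[399.6534319  261.86064575]
```

View pics/s8.png

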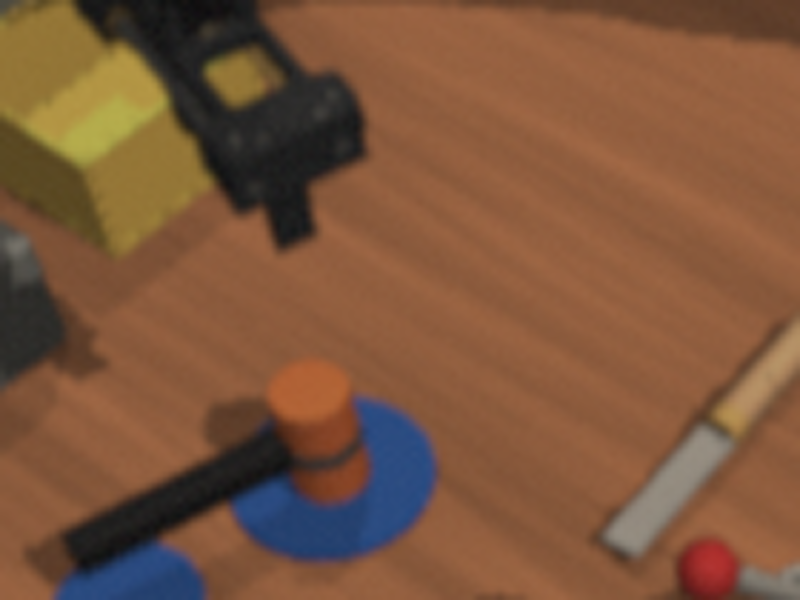

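View pics/w8.png

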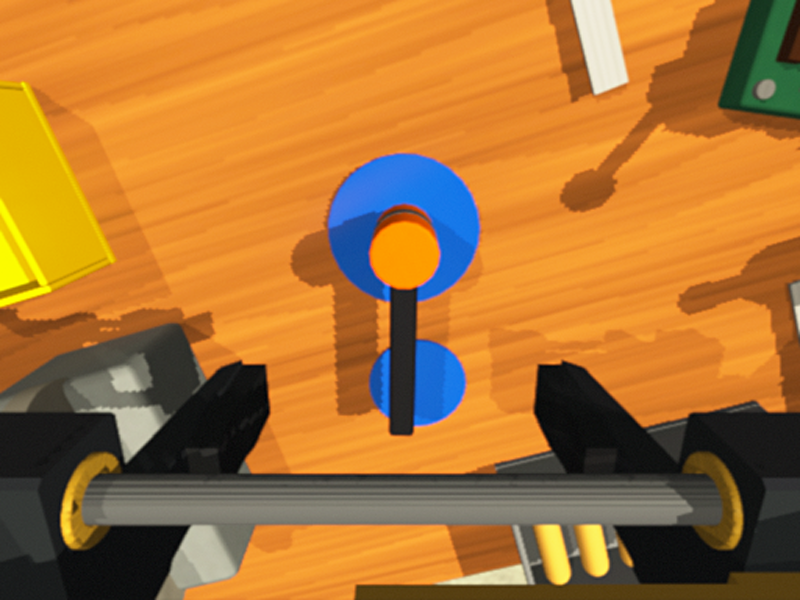

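Emit:
servo_tool(
  series=[7,44,0,0,0,-0.02,-1,14,88,0,0,0,-0.04,-1,21,132,0,0,0,-0.06,-1,28,176,0,0,0,-0.08,-1,35,220,0,0,0,-0.1,-1,42,260,0,0,0,-0.13,-1,45,275,0,0,0,-0.13,-1,45,275,-40,0,0,-0.13,-1,45,275,-78,0,0,-0.13,-1,45,275,-86,0,0,-0.13,-1],
)

```text
time_s: 14.65
tcp_pos: [0.6247, -0.0832, 0.2107]
ee_rot: [[-0.913, 0.407, -0.007], [0.407, 0.913, -0.0], [0.007, -0.003, -1.0]]
force: [-0.3, 0.4, -0.8]
width: 0.116
```

```bash
python3 - <<'E'
from h import *
o=readout.get_obs();print(o['tcp_pos'],o['ee_rot'][:,1],o['force'],o['width'])
im=capture('scene');up(im,180,110,340,230,'pics/s9.png')
im=capture('top');up(im,200,110,360,230,'pics/t9.png')
E
```

```text
[ 0.62467554 -0.08317791  0.21073936] [ 0.40687958  0.91347666 -0.00306444] [-0.32659532  0.3862596  -0.81185751] 0.11562146107160388
```

View pics/s9.png

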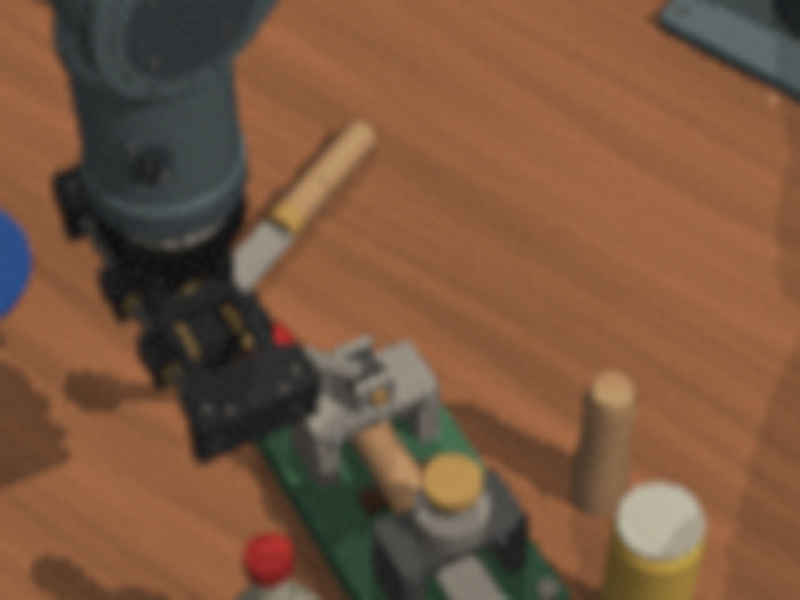

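View pics/t9.png

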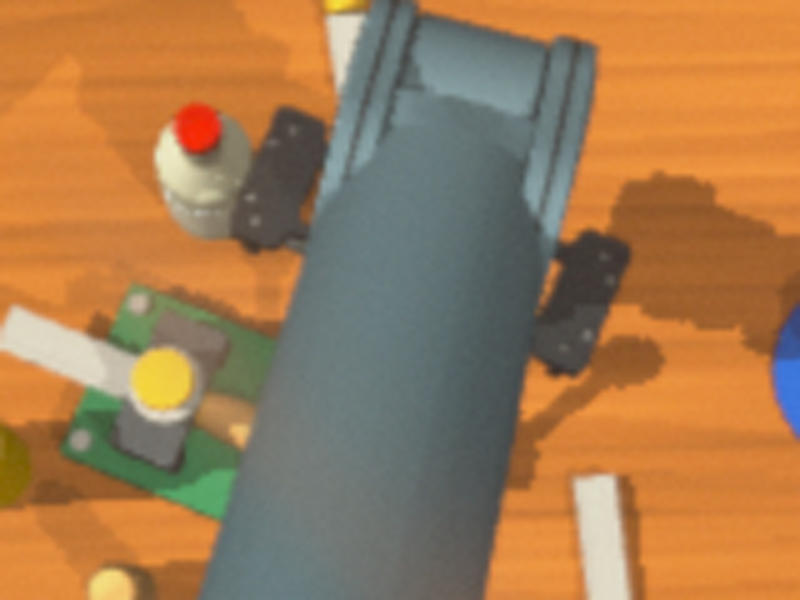

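Emit:
servo_tool(
  series=[-10,4,0,0,0,0,-1,-27,12,2,0,0,0,-1,-41,18,8,0,0,0,-1,-55,24,13,0,0,0,-1,-69,31,16,0,0,0,-1,-82,37,18,0,0,0,-1,-93,41,18,0,0,0,-1,-97,43,18,0,0,0,-1,-80,38,55,0,0,0,-1,-60,10,95,0,0,0,-1],
)

```text
time_s: 15.75
tcp_pos: [0.5662, -0.0684, 0.3082]
ee_rot: [[-0.916, 0.402, -0.002], [0.402, 0.916, 0.002], [0.003, 0.001, -1.0]]
force: [1.6, 0.3, -0.2]
width: 0.005
```

Emit:
servo_tool(
  series=[10,-40,20,0,0,0,-1,20,-85,20,0,0,0,-1,20,-130,20,0,0,0,-1,10,-140,20,0,0,0,-1,10,-140,20,0,0,0,-1,10,-140,20,0,0,0,-1],
)

```text
time_s: 16.35
tcp_pos: [0.5767, -0.2099, 0.3277]
ee_rot: [[-0.914, 0.406, 0.0], [0.406, 0.914, 0.001], [0.0, 0.001, -1.0]]
force: [-0.4, 0.2, -0.2]
width: 0.004
```

```bash
python3 - <<'E'
from h import *
o=readout.get_obs();print(o['time_s'],o['tcp_pos'],o['force'],o['width'])
im=capture('scene');up(im,110,80,340,250,'pics/s10.png')
im=capture('top');up(im,90,60,420,300,'pics/t10.png')
E
```

```text
16.35 [ 0.57669957 -0.20994247  0.32765801] [-0.36428002  0.21820557 -0.21869011] 0.004002854787546148
```

View pics/s10.png

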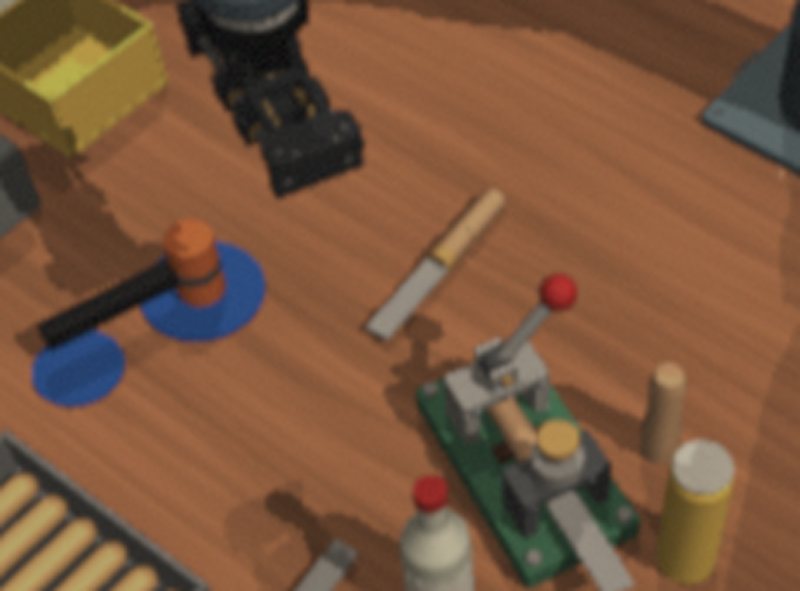

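View pics/t10.png

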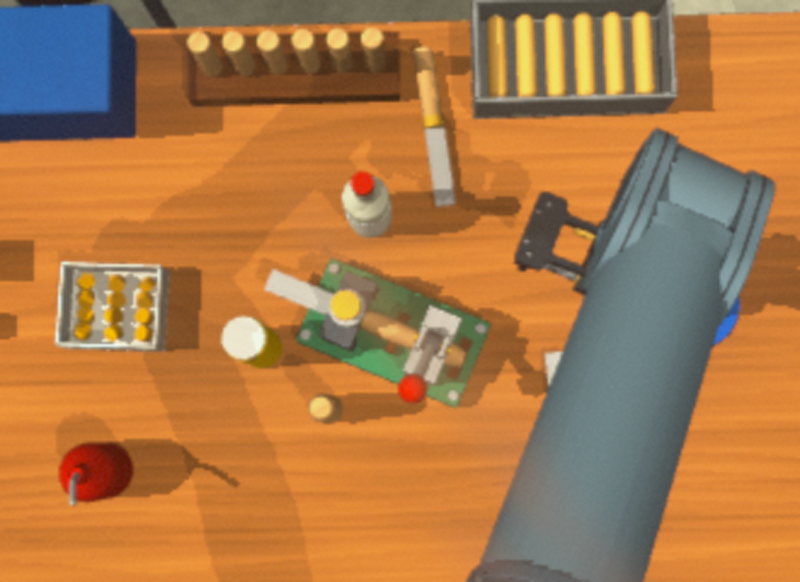

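The lever is back on the robot's side, with its ball at about (558,292) in the scene crop. The punch is up, the mallet stands on the larger pad, and nothing else has moved, so I'm handing in.

```bash
python3 -c "
from cell import workorder; print(workorder.hand_in())"
```

```text
the job is handed in; nothing more can be done
None
```

The job is done and handed in at about 16.5 s of robot time; the hand-in gave no verdict.

1. **Lock:** I pushed the lever over to its locked side with the closed fingertips. A picture showed it locked before I touched the punch.
2. **Punch:** I gripped the mallet by its head and pressed the punch straight down with the face. It stopped moving while the wrist force rose to about 31 N, so it was at its stop. A picture after lifting off showed the punch back up.
3. **Mallet:** I set it down on the middle of the larger blue pad and let go. Pictures showed it upright, with its face wholly on the pad and its handle overhanging, without contact, towards and above the smaller pad.
4. **Unlock:** I pushed the lever back to the robot's side.

The last scene and top pictures showed the lever unlocked, the punch up, the mallet standing on the pad and the bystanders visibly in place. The arm was clear of everything, with the wrist force near zero. No check failed. The top and scene cameras disagreed by up to about 6 mm on position, which was within the margins I left.

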